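Fold the covers of a curved sample tray shut in one pass

ROBOT

A 6-joint arm with a two-finger parallel gripper is mounted at the origin on the work surface. World frame = base frame: x ahead of the robot, y to its left, z up, the work surface at z = 0. Lengths are in m, angles in rad, forces in N, time in s.
With the tool pointing down it reaches from about 0.4 to 0.825 m from the base axis. Payload 7 kg.
Tool frame: the origin (TCP) lies midway between the tips of the shut fingers; the grasp point (between the pads) lies 19 mm behind it; y points along the fingers, z is the direction in which the jaws open and shut, and the axes are right-handed (so a half turn about y gives the same grasp; the last joint's range is limited). The gripper opens to 88 mm and grips with 3 to 60 N. Pads are 19 mm wide; open, the fingers measure 130 mm over their backs; the gripper's body (78 mm by 193 mm) begins 47 mm behind the grasp point.
Start: joints at [-1.019, 0.359, 0.012, 0, -1.224, -0.288], TCP at [0.176, -0.652, 0.227] pointing down, gripper open.
Joint ranges: [-3.07, 3.07], [-1.43, 2.12], [-1.02, 1.25], [-3.03, 1.67], [-3.05, -0], [-3.03, 3.03]. Speed limits (rad/s): [2.39, 2.39, 3.01, 3.14, 3.14, 3.14].

INTERFACE

Orientations are given as [roll, pitch, yaw] about the fixed x, y, z axes, in that order (R = Rz(yaw) Ry(pitch) Rx(roll)).
In Python, from station import arm gives the robot as it stands.
- The arm moves only by the tool move_arm, never from a script. Its argument "deltas" is a list of rows, each an object with "dp": the shift along the tool's x, y, z in mm, a list of three; "rotation": the turn, a rotation vector about the tool's x, y, z in degrees, a list of three. A call has 1 to 5 rows; each row shifts and turns the pose as measured when the row begins, along the tool's axes as they then stand; what a row does not reach is not made up. A row lasts 1/12 s, in which the tool goes at most 41.7 mm and 7.16 degrees, less where a joint would pass 70% of its speed; a pose out of reach is approached as far as the arm can. A call is refused whole if a number of a shift passes 41.7 or a number of a turn 7.16, either way. A call with a gripper value outside its range is refused whole. "jaw" is the closure in counts, from 0 (fully open) to 255 (shut), set as the call begins (left out, the last holds). The fingers move at their own pace and stop on an object; "squeeze" is the grip in N (left out, the last holds). Time passes only in rows, so rows that do not move let the fingers close. It gives the time, the measured TCP pose, the force and the opening at its end, in the units of the state.
- arm.get_state(): the state, without advancing time (a new reading comes with each control period).
- arm.grab_frame(name): name is "scene" or "top" or "wrist"; returns a dict with "pixels" (400x640x3 uint8, red, green, blue), "z_map" (400x640 float32, m along the optical axis (not along the pixel's ray), 0 where there is no reading), "fx", "fy", "cx", "cy" (pixels), "k1" (the pictures are not rectified: a ray, as slopes to the right and down, at radius r is drawn at 1 + k1 r^2 times it, then the intrinsics apply), "cam_to_world" (4x4, takes a point from camera to world coordinates); the wrist camera has in their place "mount" (4x4, takes a point from camera to tool coordinates, whose origin is the TCP and whose axes are the tool frame's). Camera axes: x right, y down, z forward; pixel columns grow to the right and rows downward; lengths in m; the calibration is good to about 2 mm. A picture is of the moment at which its call begins: read the wrist's pose just before it.
- arm.job_done(): hands the job in, once; it reports no verdict.
The state is a dict: "t": time; "q": joint angles; "qd": joint speeds; "joint_efforts": joint torques, N m; "eef_pos": TCP position; "ee_rot": TCP orientation; "force": force on the tool from outside, world axes, zero at the start; "moment": the same for the moment, N m; "width": finger opening in m.
Only numpy, scipy, OpenCV 4.12 (cv2) and the standard library are available. Lean on these libraries where they do the work, as an engineer would, in place of code of your own. Each camera call takes 0.05 s, during which the arm holds its last target.

TASK

Shut the five flip covers of the curved sample tray by running the fingertips lightly along its top, following the curve in one pass from the first cover (the one whose hinge is next to the tray's end) to the last, so that each folds down flat in turn; do not lift away from the tray or leave its curve until the last is down. Do not press hard, drag or lift the tray, or bend a cover back open, and leave the glassware and other things around it where they stand. Finish clear of everything.

Things in the scene. Friction and masses are not known exactly. Their poses are not given: they have to be found in the camera images.
- tray: Grey sample tray, loose on rubber feet, about 2 kg, turned any way. From above an arc 40 mm wide, middle line of radius 120 mm about arc_center; flat top 45 mm above the bench. Origin at bench level; +x points from arc_center to the middle of the curve, z up. By angle about arc_center, counter-clockwise from +x, it runs from -72 to +58 degrees, with hinges at -50, -28, -6, 16, 38.
- arc_center (a point): Centre of the tray's curve (90 mm from the tray's origin along its -x), at the height of the tray's top, 45 mm above the bench. The beaker stands at about this place.
- hinge1 (a point): Middle of the hinge line of cover 1, on the tray's middle line, at the level of the tray's top (fixed to the tray). Cover 1 is the first of the row, at the end where the hinge, not the free edge, is nearest the tray's end.
- cover1 (a joint): Flip cover 1: white plate 30 mm along the arc, 28 mm wide, 3 mm thick. Hinged at its clockwise end, free edge towards cover 5's end. 0 = shut flat, upper face 3 mm above the tray's top; grows as it opens, rad (starts 0.5 to 1.0, stop 1.6). Light friction hinge (0.005 N m), stays where left; a fingertip passing low over it from the hinge side folds it flat.
- hinge2 (a point): Middle of the hinge line of cover 2, on the tray's middle line, at the level of the tray's top (fixed to the tray). 
- cover2 (a joint): Flip cover 2: white plate 30 mm along the arc, 28 mm wide, 3 mm thick. Hinged at its clockwise end, free edge towards cover 5's end. 0 = shut flat, upper face 3 mm above the tray's top; grows as it opens, rad (starts 0.5 to 1.0, stop 1.6). Light friction hinge (0.005 N m), stays where left; a fingertip passing low over it from the hinge side folds it flat.
- hinge3 (a point): Middle of the hinge line of cover 3, on the tray's middle line, at the level of the tray's top (fixed to the tray). 
- cover3 (a joint): Flip cover 3: white plate 30 mm along the arc, 28 mm wide, 3 mm thick. Hinged at its clockwise end, free edge towards cover 5's end. 0 = shut flat, upper face 3 mm above the tray's top; grows as it opens, rad (starts 0.5 to 1.0, stop 1.6). Light friction hinge (0.005 N m), stays where left; a fingertip passing low over it from the hinge side folds it flat.
- hinge4 (a point): Middle of the hinge line of cover 4, on the tray's middle line, at the level of the tray's top (fixed to the tray). 
- cover4 (a joint): Flip cover 4: white plate 30 mm along the arc, 28 mm wide, 3 mm thick. Hinged at its clockwise end, free edge towards cover 5's end. 0 = shut flat, upper face 3 mm above the tray's top; grows as it opens, rad (starts 0.5 to 1.0, stop 1.6). Light friction hinge (0.005 N m), stays where left; a fingertip passing low over it from the hinge side folds it flat.
- hinge5 (a point): Middle of the hinge line of cover 5, on the tray's middle line, at the level of the tray's top (fixed to the tray). 
- cover5 (a joint): Flip cover 5: white plate 30 mm along the arc, 28 mm wide, 3 mm thick. Hinged at its clockwise end, free edge towards cover 5's end. 0 = shut flat, upper face 3 mm above the tray's top; grows as it opens, rad (starts 0.5 to 1.0, stop 1.6). Light friction hinge (0.005 N m), stays where left; a fingertip passing low over it from the hinge side folds it flat.
- beaker: Small empty glass beaker, 48 mm across, 60 mm tall, standing loose in the hollow of the tray's curve. Origin at the middle of its underside. To be left alone.
- jar: Small amber jar, 32 mm across, 44 mm tall, standing loose near the outer side of the curve. Origin at the middle of its underside. To be left alone.
- stopper: Black rubber stopper, 28 mm across, 34 mm tall, standing loose near the outer side of the curve. Origin at the middle of its underside. To be left alone.
- weight: Brass balance weight, 30 mm across, 46 mm tall, loose on the far part of the bench. Origin at the middle of its underside. To be left alone.
- crucible: White porcelain crucible, 44 mm across, 32 mm tall, loose on the far part of the bench. Origin at the middle of its underside. To be left alone.
- cork_ring: Cork ring, 80 mm across, 22 mm tall, loose on the far part of the bench. Origin at the middle of its underside. To be left alone.
- wash_bottle: White plastic bottle, 60 mm across, 120 mm tall, loose at the right side. Origin at the middle of its underside. To be left alone.

How it is judged:
On the way, in this order (a step that is already met when the one before it is completed fails the run):
1. cover 1 is folded flat (value of joint cover1 below 0.15 rad), for 0.05 s.
2. cover 2 is folded flat (value of joint cover2 below 0.15 rad), for 0.05 s.
3. cover 3 is folded flat (value of joint cover3 below 0.15 rad), for 0.05 s.
4. cover 4 is folded flat (value of joint cover4 below 0.15 rad), for 0.05 s.
5. cover 5 is folded flat (value of joint cover5 below 0.15 rad), for 0.05 s.
At the end, for the whole second after the job is handed in: All five covers lie flat (each under 0.15 rad, i.e. free edge less than 4.5 mm up), the tray stands at rest within 20 mm of where it was, and the things around it are within 20 mm of where they were (value of joint each of cover1, cover2, cover3, cover4, cover5 below 0.15 rad and distance of each of tray, beaker, jar, stopper, weight, crucible, cork_ring, wash_bottle from where it was at the start of the episode below 0.02 m and linear speed of tray below 0.02 m/s and angle between tray's own z axis and vertical below 0.05 rad); the robot touches nothing.
It fails at once if after the first cover is shut and before the last is, the fingers rise well away from the tray (grasp point over 80 mm above its top) or leave the curve (over 45 mm off its middle line) (value of joint cover1 below 0.15 rad and value of joint cover5 above 0.15 rad and (z of the grasp point in the frame of tray above 0.125 m or horizontal distance between the grasp point and arc_center below 0.075 m or horizontal distance between the grasp point and arc_center above 0.165 m)).
It fails at once if the tray or a cover is pressed with more than 30 N (contact force between any of the arm, the fingers and tray above 30 N).
It fails at once if a cover is bent back open (over 1.25 rad) (value of joint any of cover1, cover2, cover3, cover4, cover5 above 1.25 rad).
It fails at once if the tray is dragged or lifted more than 20 mm or tipped (distance of tray from where it was at the start of the episode above 0.02 m or angle between tray's own z axis and vertical above 0.1 rad).
It fails at once if a thing around the tray is shifted or lifted by more than 20 mm or tipped (distance of any of beaker, jar, stopper, weight, crucible, cork_ring, wash_bottle from where it was at the start of the episode above 0.02 m or angle between any of beaker, jar, stopper, weight, crucible, cork_ring, wash_bottle's own z axis and vertical above 0.3 rad).
It also fails if it takes over 48 s, if anything falls off the work surface, if the arm or the gripper's body presses on something with over 40 N, if the wrist force passes 120 N, or if a joint passes its speed limit or range.

## Working session

There is one attempt and no reset: what is moved stays moved. The work goes in short steps, Python scripts to look and compute and a tool call to move; the robot and the scene stay as the last step left them, time stands still between calls to the robot, and variables do not carry over. Pictures are saved under pics/ and viewed, and the job is handed in when it is done.

Besides the shell and the picture viewer there is one more tool, called after ">>>" by a JSON object that holds its "fn" and its "kwargs". move_arm: Moves the arm, as the interface text tells. Its arguments: {"type":"object","properties":{"deltas":{"type":"array","items":{"type":"object","properties":{"dp":{"type":"array","items":{"type":"number"}},"rotation":{"type":"array","items":{"type":"number"}}}}},"jaw":{"type":"number"},"squeeze":{"type":"number"}},"required":["deltas"]}

```bash
ls; mkdir -p pics; python3 - <<'E'
from station import arm
import cv2,pickle
s=arm.get_state();print(s)
for n in("scene","top"):
    f=arm.grab_frame(n);pickle.dump(f,open(n+'.pkl','wb'))
    cv2.imwrite(f'pics/{n}1.png',f['pixels'][:,:,::-1]);print({k:v for k,v in f.items() if k not in('pixels','z_map')})
E
```

```text
pics
{'t': 0.0, 'q': array([-1.01893804e+00,  3.59350551e-01,  1.10649793e-02, -3.60255961e-04,
       -1.22409733e+00, -2.88095632e-01]), 'qd': array([ 0.00026758, -0.00119222,  0.00024607, -0.00048687,  0.00053977,
       -0.00023502]), 'joint_efforts': array([ 7.59967352e-04, -5.82717168e+01,  2.93048912e+01,  6.99686229e+00,
        6.63730607e-03, -1.76099911e-04]), 'eef_pos': array([ 0.17582943, -0.65119002,  0.22564703]), 'ee_rot': array([-1.56917890e+00,  1.26125260e-04,  2.63640078e-01]), 'force': array([ 0.86849079, -1.1566735 , -0.14224371]), 'moment': array([ 0.00832204, -0.01048332, -0.03805008]), 'width': 0.08774250118019408}
{'fx': 377.9788544963189, 'fy': 377.9788544963189, 'cx': 317.50765934936004, 'cy': 199.87977352117056, 'k1': -0.08596147624096441, 'cam_to_world': array([[-0.2266241 ,  0.74993381, -0.62148274,  1.19678869],
       [ 0.97397946,  0.17603201, -0.14274711, -0.01919617],
       [ 0.00234997, -0.63766136, -0.77031323,  0.73107701],
       [ 0.        ,  0.        ,  0.        ,  1.        ]])}
{'fx': 387.23032257747707, 'fy': 387.23032257747707, 'cx': 323.09055431536956, 'cy': 201.57939298004405, 'k1': -0.035392453563672384, 'cam_to_world': array([[-0.00304003, -0.99925799,  0.03839575,  0.57418262],
       [-0.99992095,  0.00350601,  0.01207472, -0.12427744],
       [-0.01220037, -0.03835601, -0.99918966,  0.94066386],
       [ 0.        ,  0.        ,  0.        ,  1.        ]])}
```

View pics/scene1.png

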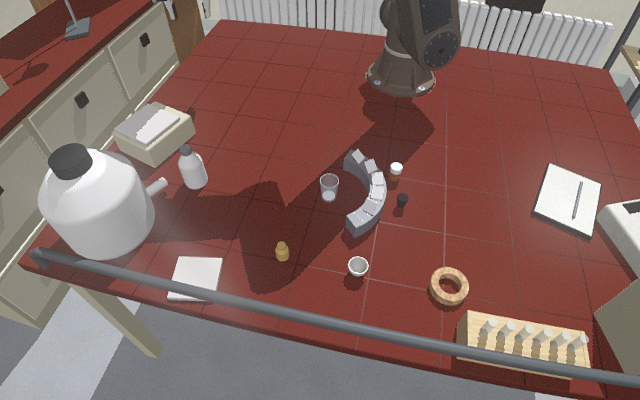

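View pics/top1.png

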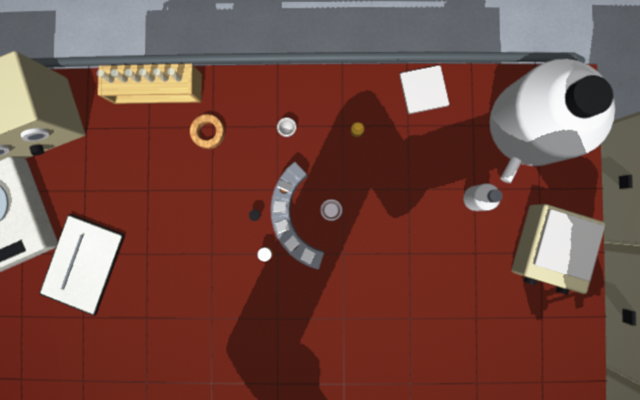

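The top view shows the tray's arc around (300,215), opening towards the beaker at (331,210). Next I'll fit its pose from the depth maps.

```bash
cat > h.py <<'E'
import numpy as np,cv2
def cloud(f,T=None):
    h,w=f['z_map'].shape
    K=np.array([[f['fx'],0,f['cx']],[0,f['fy'],f['cy']],[0,0,1]])
    u,v=np.meshgrid(np.arange(w),np.arange(h))
    p=cv2.undistortPoints(np.stack([u,v],-1).reshape(-1,1,2).astype(float),K,np.array([f['k1'],0,0,0,0.])).reshape(h,w,2)
    z=f['z_map'];P=np.dstack([p[...,0]*z,p[...,1]*z,z])
    T=f['cam_to_world'] if T is None else T
    return P@T[:3,:3].T+T[:3,3]
E
python3 - <<'E'
import pickle,numpy as np,cv2
from h import *
from scipy.optimize import least_squares
f=pickle.load(open('top.pkl','rb'));P=cloud(f)
cv2.imwrite('pics/topcrop.png',cv2.resize(f['pixels'][140:290,220:370,::-1],(600,600),interpolation=cv2.INTER_CUBIC))
b=P[100:180,400:470];print('bench z',np.median(P[300:390,50:200,2]))
for n in('top','scene'):
    f=pickle.load(open(n+'.pkl','rb'));P=cloud(f).reshape(-1,3)
    m=(P[:,0]>.3)&(P[:,0]<.8)&(P[:,1]>-.35)&(P[:,1]<.1)&(f['z_map'].ravel()>0)
    Q=P[m];print(n,'bench',np.median(Q[abs(Q[:,2])<.02,2]))
    T=Q[abs(Q[:,2]-.045)<.004]
    c=np.array([0.57,-.13]);r=np.hypot(*(T[:,:2]-c).T);T=T[(r>.08)&(r<.17)]
    # fit: minimise deviation outside annulus 100..140
    def res(c):
        r=np.hypot(*(T[:,:2]-c).T);return np.clip(r-.14,0,None)+np.clip(.1-r,0,None)+0.1*(r-.12)
    s=least_squares(res,c,loss='soft_l1',f_scale=.003);c=s.x
    r=np.hypot(*(T[:,:2]-c).T);a=np.degrees(np.arctan2(T[:,1]-c[1],T[:,0]-c[0]))
    print(c,len(T),np.percentile(r,[1,5,50,95,99]),np.percentile(a,[0,1,2,50,98,99,100]))
E
```

```text
bench z 0.0009381457564797691
top bench 0.0009334837136827367
[ 0.58705353 -0.12625785] 1472 [0.09312374 0.09525532 0.11747952 0.13528984 0.17248327] [ 31.3760698   33.76861842  34.79025334  97.58558534 169.14501273
 170.07842259 172.32857728]
scene bench 0.0007711680243022156
[ 0.58817482 -0.12509351] 898 [0.09413048 0.09536837 0.11814155 0.13630818 0.17176086] [ 31.99080885  33.45410947  33.94232998  78.92197009 169.45819482
 170.48136681 172.57124752]
```

View pics/topcrop.png

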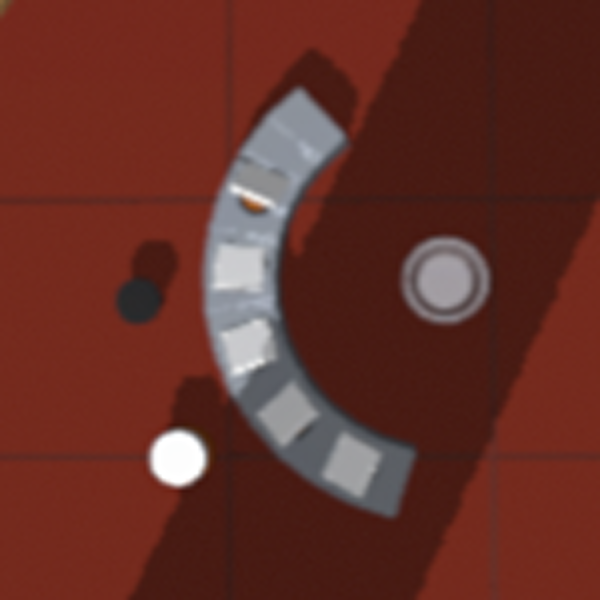

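The pictures confirm cover 1 is at the far (top) end, where there's a blank stretch before the hinge. The jar and a cover are skewing the fit, so I'll redo it without those outliers.

```bash
cat > fit.py <<'E'
import numpy as np
from scipy.optimize import minimize
def fit(Q,x0,A=None):
    # Q world points; top-surface points
    T=Q[(abs(Q[:,2]-.045)<.003)]
    for k in range(4):
        r=np.hypot(T[:,0]-x0[0],T[:,1]-x0[1]);t=T[(r>.093)&(r<.147)]
        def cost(x):
            d=t[:,:2]-x[:2];r=np.hypot(*d.T);a=(np.arctan2(d[:,1],d[:,0])-x[2]+np.pi)%(2*np.pi)-np.pi
            e=np.maximum(abs(r-.12)-.02,0)**2+(.12*np.maximum(a-np.radians(58),0))**2+(.12*np.maximum(np.radians(-72)-a,0))**2
            return 1e6*np.mean(e)
        x0=minimize(cost,x0,method='Nelder-Mead',options=dict(xatol=1e-5,fatol=1e-7)).x
    d=t[:,:2]-x0[:2]
    r=np.hypot(*d.T);a=np.degrees((np.arctan2(d[:,1],d[:,0])-x0[2]+np.pi)%(2*np.pi)-np.pi)
    return x0,cost(x0),len(t),np.percentile(r,[1,5,50,95,99]),np.percentile(a,[1,3,97,99])
E
python3 - <<'E'
import pickle,numpy as np
from h import *;from fit import fit
for n in('top','scene'):
    f=pickle.load(open(n+'.pkl','rb'));P=cloud(f).reshape(-1,3)[f['z_map'].ravel()>0]
    P[:,2]-=.0009
    x,*o=fit(P,np.array([.585,-.128,np.radians(109)]));print(n,x[:2],np.degrees(x[2]),*o)
    m=np.hypot(P[:,0]-x[0],P[:,1]-x[1])<.03
    B=P[m&(P[:,2]>.05)&(P[:,2]<.07)];print('beaker',B[:,:2].min(0)/2+B[:,:2].max(0)/2)
E
```

```text
top [ 0.59104246 -0.13373453] 109.3654686036762 0.029001150902070404 1369 [0.10089224 0.10207718 0.12287306 0.13955668 0.14066424] [-71.62856717 -69.69238261  55.89347707  57.62745786]
beaker [ 0.59107569 -0.13158137]
scene [ 0.59024063 -0.13210025] 109.29804367807618 0.08929675328595449 833 [0.10038045 0.10156604 0.12136841 0.13999545 0.14095061] [-72.24432651 -70.98258281  56.11080768  57.89134838]
beaker [ 0.58918518 -0.13084256]
```

>>> {"fn": "move_arm", "kwargs": {"deltas": [{"dp": [20,0,14],"rotation": [0,0,0]},{"dp": [33,0,23.5],"rotation": [0,0,0]},{"dp": [33,0,23.5],"rotation": [0,0,0]},{"dp": [33,0,23.5],"rotation": [0,0,0]},{"dp": [33,0,23.5],"rotation": [0,0,0]}], "jaw": 255, "squeeze": 10}}

```text
t: 0.52
eef_pos: [0.2924, -0.5066, 0.2207]
ee_rot: [-1.563, 0.004, 0.253]
force: [1.5, -0.1, 0.4]
width: 0.0599
```

>>> {"fn": "move_arm", "kwargs": {"deltas": [{"dp": [33,0,23.5],"rotation": [0,0,0]},{"dp": [33,0,23.5],"rotation": [0,0,0]},{"dp": [33,0,23.5],"rotation": [0,0,0]},{"dp": [33,0,23.5],"rotation": [0,0,0]},{"dp": [33,0,23.5],"rotation": [0,0,0]}]}}

```text
t: 0.93
eef_pos: [0.4242, -0.3447, 0.2198]
ee_rot: [-1.561, 0.005, 0.251]
force: [0.7, -1.4, 1.0]
width: 0.0268
```

```bash
cat > go.py <<'E'
import sys,numpy as np
from station import arm
from scipy.spatial.transform import Rotation as R
C=np.array([.5906,-.133]);YAW=109.3
def pose(a,z,r=.12,turn=None):
    p=np.radians(a+YAW);return np.array([C[0]+r*np.cos(p),C[1]+r*np.sin(p),z]),R.from_euler('xyz',[-np.pi/2,0,p if turn is None else np.radians(turn)])
def cur():
    s=arm.get_state();return s,np.array(s['eef_pos']),R.from_euler('xyz',s['ee_rot'])
def delta(p0,r0,p,r):
    return r0.inv().apply(p-p0)*1e3,np.degrees((r0.inv()*r).as_rotvec())
def where():
    s,p,r=cur();d=p[:2]-C;a=(np.degrees(np.arctan2(d[1],d[0]))-YAW+180)%360-180
    print('t %.2f ang %.1f rad %.1f z %.2f force %s'%(s['t'],a,np.hypot(*d)*1e3,p[2]*1e3,np.round(s['force'],1)),'w',s['width'],'q',np.round(s['q'],2))
if __name__=='__main__':
    where();s,p,r=cur();t=pose(float(sys.argv[1]),float(sys.argv[2]))
    a,b=delta(p,r,*t);print(np.round(a,1),np.round(b,1))
E
python3 go.py -63 .15
```

```text
t 0.93 ang 122.5 rad 269.3 z 219.79 force [ 0.7 -1.4  1. ] w 0.026817042664655465 q [-0.33  0.16 -0.27 -0.01 -1.15 -0.99]
[316.   70.5 226.5] [ -0.6 -31.9  -0.1]
```

>>> {"fn": "move_arm", "kwargs": {"deltas": [{"dp": [33,0,23.5],"rotation": [0,0,0]},{"dp": [33,0,23.5],"rotation": [0,0,0]},{"dp": [33,0,23.5],"rotation": [0,0,0]},{"dp": [33,0,23.5],"rotation": [0,0,0]},{"dp": [33,0,23.5],"rotation": [0,0,0]}]}}

```text
t: 1.35
eef_pos: [0.5559, -0.1832, 0.2199]
ee_rot: [-1.56, 0.006, 0.252]
force: [1.0, -0.7, -0.1]
width: 0.0009
```

>>> {"fn": "move_arm", "kwargs": {"deltas": [{"dp": [32,0,23],"rotation": [0,0,0]},{"dp": [32,0,23],"rotation": [0,0,0]},{"dp": [30,0,22],"rotation": [0,0,0]},{"dp": [20,0,15],"rotation": [0,0,0]},{"dp": [10,0,7],"rotation": [0,0,0]}]}}

```text
t: 1.77
eef_pos: [0.659, -0.0532, 0.2178]
ee_rot: [-1.559, 0.008, 0.256]
force: [-0.8, -0.5, 0.5]
width: 0.0003
```

```bash
python3 go.py -63 .15
```

```text
t 1.77 ang -59.9 rad 105.1 z 217.78 force [-0.8 -0.5  0.5] w 0.0003282980244267126 q [ 0.21  0.35 -0.02 -0.01 -1.21 -1.52]
[16.4 67.7  2.3] [ -0.8 -31.6  -0.3]
```

>>> {"fn": "move_arm", "kwargs": {"deltas": [{"dp": [10,8,2],"rotation": [-0.4,-6.6,0]},{"dp": [6,10,2],"rotation": [-0.4,-6.6,0]},{"dp": [0,10,0],"rotation": [0,-6.6,0]},{"dp": [0,10,0],"rotation": [0,-6.6,0]},{"dp": [0,10,0],"rotation": [0,-6.6,0]}]}}

```text
t: 2.18
eef_pos: [0.6753, -0.041, 0.1673]
ee_rot: [-1.569, 0.007, 0.857]
force: [-0.2, -0.7, 1.1]
width: 0.0002
```

```bash
python3 go.py -63 .12; python3 - <<'E'
from station import arm
import cv2,pickle
s=arm.get_state()
f=arm.grab_frame('wrist');pickle.dump((s,f),open('w1.pkl','wb'))
cv2.imwrite('pics/w1.png',f['pixels'][:,:,::-1]);print(f['mount'])
f=arm.grab_frame('top');cv2.imwrite('pics/top2.png',cv2.resize(f['pixels'][120:300,180:420,::-1],None,fx=3,fy=3))
E
```

```text
t 2.18 ang -61.9 rad 125.1 z 167.28 force [-0.2 -0.7  1.1] w 0.0002358786534424493 q [ 0.23  0.4  -0.06  0.   -1.11 -0.94]
[-4.9 47.3 -2.1] [-0.1  2.8 -0.4]
[[-3.45061166e-04  9.58232425e-01  2.85990386e-01 -7.68518255e-02]
 [-3.06696462e-04 -2.85990491e-01  9.58232407e-01 -1.57374788e-01]
 [ 9.99999893e-01  2.42936552e-04  3.92570706e-04 -5.64137864e-04]
 [ 0.00000000e+00  0.00000000e+00  0.00000000e+00  1.00000000e+00]]
```

View pics/w1.png

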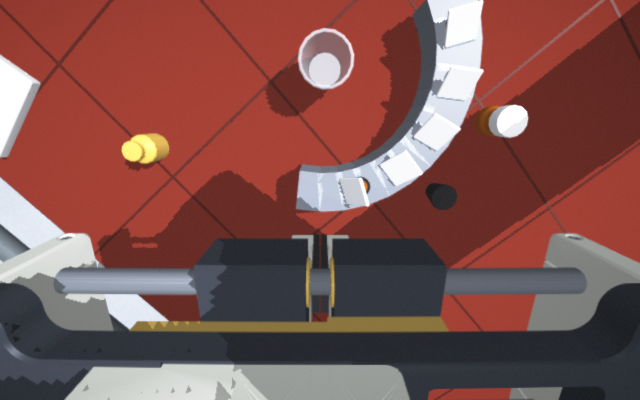

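The wrist view shows the tray's arc clearly, with the blank end at (310,188), cover 1 at (353,191) and the shut fingers at (320,240). I'll refit the tray pose from this closer view.

```bash
python3 - <<'E'
import pickle,numpy as np
from h import *;from fit import fit
from scipy.spatial.transform import Rotation as R
s,f=pickle.load(open('w1.pkl','rb'))
T=np.eye(4);T[:3,:3]=R.from_euler('xyz',s['ee_rot']).as_matrix();T[:3,3]=s['eef_pos'];T=T@f['mount']
P=cloud(f,T)[:230].reshape(-1,3)[f['z_map'][:230].ravel()>0]
near=P[(np.hypot(P[:,0]-.59,P[:,1]+.13)<.2)]
b=np.median(near[abs(near[:,2])<.02,2]);print('bench',b)
h=near[(abs(near[:,2]-.045)<.01)];print('top z',np.histogram(h[:,2],20))
P[:,2]-=b
x,*o=fit(P,np.array([.5906,-.133,np.radians(109.3)]));print(x[:2],np.degrees(x[2]),*o)
# cover angles: points above top per tray angle
d=P[:,:2]-x[:2];r=np.hypot(*d.T);a=(np.degrees(np.arctan2(d[:,1],d[:,0])-x[2])+180)%360-180
m=(abs(r-.12)<.014)&(P[:,2]>.046)&(P[:,2]<.09)
for h0 in(-50,-28,-6,16,38):
    k=m&(a>h0-2)&(a<h0+18);print(h0,k.sum(),'top z',np.percentile(P[k,2],98),'ang of highest',np.median(a[k&(P[:,2]>np.percentile(P[k,2],90))]))
E
```

```text
bench -0.0007426665826231749
top z (array([ 117,  123,  118,  131,  132,  121,  169,  697, 3023, 3754, 1009,
        224,  211,  250,  245,  250,  253,  263,  252,  283]), array([0.03500021, 0.03600012, 0.03700004, 0.03799996, 0.03899988,
       0.03999979, 0.04099971, 0.04199963, 0.04299955, 0.04399946,
       0.04499938, 0.0459993 , 0.04699921, 0.04799913, 0.04899905,
       0.04999897, 0.05099888, 0.0519988 , 0.05299872, 0.05399864,
       0.05499855]))
[ 0.59221269 -0.1323378 ] 108.82838934077292 0.018576190198483316 7864 [0.10023978 0.10111691 0.11791602 0.13912608 0.14036301] [-71.22531219 -69.29292999  53.31427987  55.8365018 ]
-50 643 top z 0.07080360710028681 ang of highest -42.0404383649211
-28 857 top z 0.06418419395156331 ang of highest -16.724042050265567
-6 966 top z 0.0656367771305724 ang of highest 4.807006519926176
16 1101 top z 0.06692635676945957 ang of highest 26.013744763653975
38 1286 top z 0.0648614636184134 ang of highest 48.71751424725343
```

View pics/top2.png

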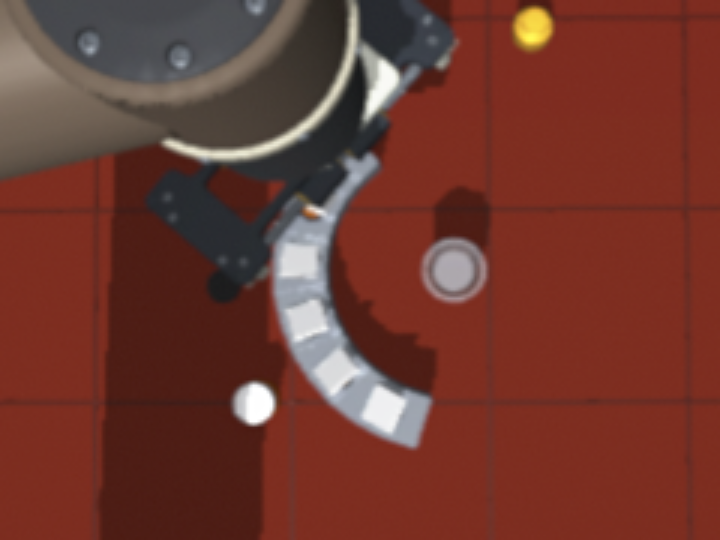

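```bash
sed -i 's/C=np.array.*/C=np.array([.5914,-.1325]);YAW=109.1/' go.py; python3 go.py -63 .06
```

```text
t 2.28 ang -61.3 rad 123.2 z 165.81 force [-0.2  0.2 -0.7] w 0.000767165355931573 q [ 0.23  0.4  -0.06  0.   -1.11 -0.95]
[ -2.3 105.8  -3.9] [-0.2  2.8 -0.5]
```

>>> {"fn": "move_arm", "kwargs": {"deltas": [{"dp": [-1.2,20,-2],"rotation": [0,2.8,-0.5]},{"dp": [-1,25,-2],"rotation": [0,0,0]},{"dp": [0,25,0],"rotation": [0,0,0]},{"dp": [0,20,0],"rotation": [0,0,0]},{"dp": [0,8,0],"rotation": [0,0,0]}]}}

```text
t: 2.7
eef_pos: [0.6781, -0.0477, 0.071]
ee_rot: [-1.573, -0.006, 0.776]
force: [-0.9, -0.2, -0.5]
width: 0.0005
```

```bash
python3 go.py -63 .05
```

```text
t 2.70 ang -64.7 rad 121.3 z 71.05 force [-0.9 -0.2 -0.5] w 0.0005483692172593728 q [ 0.22  0.49 -0.16 -0.   -0.91 -1.01]
[-1.4 21.   3.6] [ 0.1 -1.6  0.3]
```

>>> {"fn": "move_arm", "kwargs": {"deltas": [{"dp": [-0.5,6,0.5],"rotation": [0,-1,0]},{"dp": [-0.5,5,0.5],"rotation": [0,0,0]},{"dp": [0,4,0],"rotation": [0,0,0]},{"dp": [0,2,0],"rotation": [0,0,0]},{"dp": [0,1,0],"rotation": [0,0,0]}]}}

```text
t: 3.12
eef_pos: [0.6775, -0.0486, 0.0539]
ee_rot: [-1.575, -0.006, 0.787]
force: [0.5, -0.5, 0.2]
width: 0.0004
```

```bash
python3 go.py -63 .05
```

```text
t 3.12 ang -64.8 rad 120.3 z 53.92 force [ 0.5 -0.5  0.2] w 0.00038135002335073473 q [ 0.21  0.5  -0.18 -0.   -0.88 -1.  ]
[-0.3  3.9  3.9] [ 0.2 -1.   0.4]
```

>>> {"fn": "move_arm", "kwargs": {"deltas": [{"dp": [0,2,0],"rotation": [0,0,0]},{"dp": [0,2,0],"rotation": [0,0,0]},{"dp": [0,1,0],"rotation": [0,0,0]},{"dp": [0,1,0],"rotation": [0,0,0]}]}}

```text
t: 3.45
eef_pos: [0.6792, -0.0482, 0.05]
ee_rot: [-1.577, -0.01, 0.787]
force: [-1.0, -0.2, -0.2]
width: -0.0
```

>>> {"fn": "move_arm", "kwargs": {"deltas": [{"dp": [0,1,0],"rotation": [0,0,0]},{"dp": [0,1,0],"rotation": [0,0,0]}]}}

```text
t: 3.62
eef_pos: [0.6795, -0.048, 0.0483]
ee_rot: [-1.578, -0.01, 0.787]
force: [-0.1, -0.2, 0.2]
width: 0.0005
```

>>> {"fn": "move_arm", "kwargs": {"deltas": [{"dp": [0,1,0],"rotation": [0,0,0]},{"dp": [0,1,0],"rotation": [0,0,0]}]}}

```text
t: 3.78
eef_pos: [0.6796, -0.048, 0.0461]
ee_rot: [-1.578, -0.01, 0.787]
force: [0.0, 0.7, -0.8]
width: 0.0005
```

```bash
python3 go.py -63 .05
```

```text
t 3.78 ang -65.3 rad 122.1 z 46.13 force [ 0.   0.7 -0.8] w 0.0004898786930172158 q [ 0.21  0.51 -0.19  0.   -0.86 -1.  ]
[-2.  -3.9  4.9] [ 0.4 -1.   0.6]
```

>>> {"fn": "move_arm", "kwargs": {"deltas": [{"dp": [0,0.8,0],"rotation": [0,0,0]},{"dp": [0,0,0],"rotation": [0,0,0]}]}}

```text
t: 3.95
eef_pos: [0.6796, -0.048, 0.0454]
ee_rot: [-1.578, -0.01, 0.787]
force: [-0.4, 0.4, 1.8]
width: 0.0007
```

>>> {"fn": "move_arm", "kwargs": {"deltas": [{"dp": [0,0.8,0],"rotation": [0,0,0]}]}}

```text
t: 4.03
eef_pos: [0.6796, -0.0481, 0.0453]
ee_rot: [-1.578, -0.01, 0.787]
force: [-4.1, 2.1, 11.7]
width: 0.0011
```

Light contact came at TCP z of about 45.4 mm, so the arm's height reading agrees with the 45 mm tray top. I'll sweep at about 50 mm.

>>> {"fn": "move_arm", "kwargs": {"deltas": [{"dp": [-1,-3,0],"rotation": [0,0,0]},{"dp": [-1,-1.6,1],"rotation": [0.4,0,0.6]},{"dp": [0,0,1],"rotation": [0,0,0]}]}}

```text
t: 4.28
eef_pos: [0.6767, -0.0482, 0.0504]
ee_rot: [-1.571, 0.001, 0.787]
force: [0.9, -0.2, 0.1]
width: 0.0002
```

```bash
python3 go.py -60 .05
```

```text
t 4.28 ang -64.4 rad 119.9 z 50.41 force [ 0.9 -0.2  0.1] w 0.00016998498371507427 q [ 0.22  0.51 -0.18  0.   -0.88 -1.  ]
[-0.2  0.4  9.2] [-0.  -4.  -0.1]
```

>>> {"fn": "move_arm", "kwargs": {"deltas": [{"dp": [-0.2,0.3,6],"rotation": [0,-3,0]},{"dp": [-0.2,0,6.5],"rotation": [0,-3,0]},{"dp": [-0.2,0,6.5],"rotation": [0,-3,0]},{"dp": [-0.2,0,6.5],"rotation": [0,-3,0]}]}}

```text
t: 4.62
eef_pos: [0.6574, -0.0324, 0.0496]
ee_rot: [-1.571, 0.001, 1.002]
force: [0.6, -0.1, 0.9]
width: 0.0004
```

```bash
python3 go.py -40 .05
```

```text
t 4.62 ang -52.5 rad 119.9 z 49.58 force [ 0.6 -0.1  0.9] w 0.0004286116041002415 q [ 0.25  0.48 -0.23  0.   -0.86 -0.82]
[-2.4 -0.4 26.1] [  0.  -11.7  -0. ]
```

>>> {"fn": "move_arm", "kwargs": {"deltas": [{"dp": [-0.2,-0.2,6.5],"rotation": [0,-3,0]},{"dp": [-0.2,-0.1,6.5],"rotation": [0,-3,0]},{"dp": [-0.2,-0.1,6.5],"rotation": [0,-3,0]},{"dp": [-0.2,-0.1,6.5],"rotation": [0,-3,0]}]}}

```text
t: 4.95
eef_pos: [0.6336, -0.0201, 0.0496]
ee_rot: [-1.571, 0.001, 1.223]
force: [0.5, -0.2, -0.5]
width: 0.0006
```

```bash
python3 go.py -25 .05
```

```text
t 4.95 ang -39.7 rad 120.0 z 49.63 force [ 0.5 -0.2 -0.5] w 0.0005750454263128394 q [ 0.28  0.45 -0.29  0.   -0.83 -0.63]
[-3.6 -0.4 30.4] [  0.  -14.   -0.1]
```

>>> {"fn": "move_arm", "kwargs": {"deltas": [{"dp": [-0.2,-0.1,6.5],"rotation": [0,-3,0]},{"dp": [-0.2,-0.1,6.5],"rotation": [0,-3,0]}]}}

```text
t: 5.12
eef_pos: [0.6206, -0.016, 0.0496]
ee_rot: [-1.571, 0.001, 1.333]
force: [1.4, -0.9, 0.6]
width: 0.0005
```

```bash
python3 go.py -25 .05; python3 - <<'E'
from station import arm
import cv2
f=arm.grab_frame('scene');cv2.imwrite('pics/s2.png',cv2.resize(f['pixels'][130:250,300:440,::-1],None,fx=5,fy=5,interpolation=cv2.INTER_CUBIC))
E
```

```text
t 5.12 ang -33.2 rad 120.1 z 49.58 force [ 1.4 -0.9  0.6] w 0.00045376950901548246 q [ 0.29  0.43 -0.32  0.   -0.82 -0.53]
[-1.2 -0.4 17.1] [-0.  -7.7 -0.1]
```

View pics/s2.png

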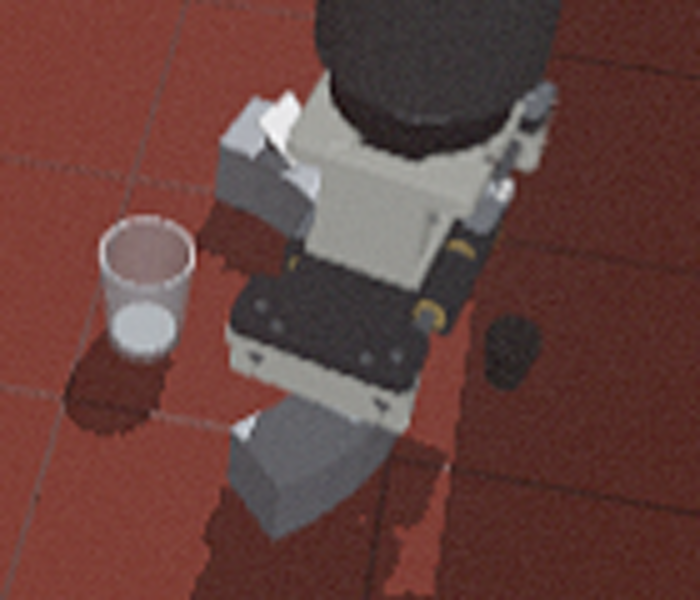

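The gripper hides cover 1 in the scene view, so I'll try the wrist camera.

```bash
python3 - <<'E'
from station import arm
import cv2
f=arm.grab_frame('wrist');cv2.imwrite('pics/w2.png',f['pixels'][:,:,::-1])
E
```

```text
(no output)
```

View pics/w2.png

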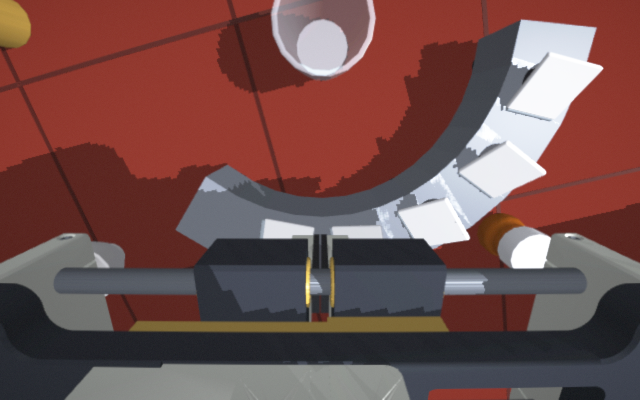

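```bash
cat > cov.py <<'E'
import numpy as np,cv2,pickle
from station import arm
from h import *;from go import C,YAW,where
from scipy.spatial.transform import Rotation as R
where();s=arm.get_state();f=arm.grab_frame('wrist')
T=np.eye(4);T[:3,:3]=R.from_euler('xyz',s['ee_rot']).as_matrix();T[:3,3]=s['eef_pos'];T=T@f['mount']
P=cloud(f,T)[:234];P=P[f['z_map'][:234]>0]
d=P[:,:2]-C;r=np.hypot(*d.T);a=(np.degrees(np.arctan2(d[:,1],d[:,0]))-YAW+180)%360-180
for i,h0 in enumerate((-50,-28,-6,16,38)):
    out=[]
    for k in range(0,16,3):
        m=(abs(r-.117)<.014)&(a>h0+k-1)&(a<h0+k+1)&(P[:,2]>.04)&(P[:,2]<.09)
        out.append((int(m.sum()),round(float(np.median(P[m,2])*1e3),1) if m.any() else None))
    print('cover',i+1,out)
E
python3 cov.py
```

```text
t 5.22 ang -33.0 rad 120.1 z 49.75 force [-0.4 -0.8 -0.2] w 0.0006433280371153268 q [ 0.29  0.43 -0.32  0.   -0.82 -0.53]
cover 1 [(147, 46.7), (127, 46.9), (115, 47.4), (106, 47.3), (99, 47.2), (90, 44.3)]
cover 2 [(96, 46.9), (107, 49.4), (114, 51.7), (129, 45.5), (144, 44.9), (165, 44.2)]
cover 3 [(259, 48.7), (317, 53.1), (384, 57.7), (471, 62.3), (151, 44.2), (314, 44.1)]
cover 4 [(420, 48.8), (493, 54.1), (577, 59.4), (603, 64.7), (201, 44.4), (374, 44.3)]
cover 5 [(503, 48.2), (600, 52.7), (685, 57.1), (803, 61.4), (213, 44.4), (450, 44.4)]
```

Cover 1 is flat (47 mm all along) and cover 2 is still open. Carrying on.

>>> {"fn": "move_arm", "kwargs": {"deltas": [{"dp": [-0.2,-0.1,6.5],"rotation": [0,-3,0]},{"dp": [-0.2,-0.1,6.5],"rotation": [0,-3,0]},{"dp": [-0.2,-0.1,6.5],"rotation": [0,-3,0]},{"dp": [-0.2,-0.1,6.5],"rotation": [0,-3,0]},{"dp": [-0.2,-0.1,6.5],"rotation": [0,-3,0]}]}}

```text
t: 5.68
eef_pos: [0.5914, -0.0127, 0.0501]
ee_rot: [-1.573, 0.001, 1.589]
force: [-0.5, -0.4, 0.5]
width: 0.0003
```

```bash
python3 go.py -10 .05
```

```text
t 5.68 ang -19.1 rad 119.8 z 50.13 force [-0.5 -0.4  0.5] w 0.00028918492971500686 q [ 0.31  0.39 -0.39  0.   -0.79 -0.29]
[-1.   0.1 19. ] [ 0.1 -8.1 -0.1]
```

>>> {"fn": "move_arm", "kwargs": {"deltas": [{"dp": [-0.2,0.1,6.5],"rotation": [0.1,-3,0]},{"dp": [-0.2,0,6.5],"rotation": [0,-3,0]},{"dp": [-0.2,0,6.5],"rotation": [0,-3,0]}]}}

```text
t: 5.93
eef_pos: [0.573, -0.0148, 0.05]
ee_rot: [-1.572, 0.001, 1.747]
force: [0.7, 0.7, 0.1]
width: 0.0005
```

```bash
python3 cov.py
```

```text
t 5.93 ang -10.2 rad 119.2 z 49.99 force [0.7 0.7 0.1] w 0.0005350758051366736 q [ 0.32  0.37 -0.43  0.   -0.77 -0.14]
cover 1 [(297, 46.7), (328, 47.2), (325, 47.6), (302, 47.7), (259, 48.0), (230, 44.4)]
cover 2 [(147, 46.8), (127, 47.1), (109, 47.4), (97, 47.5), (86, 47.3), (81, 44.2)]
cover 3 [(79, 46.4), (86, 48.2), (93, 46.1), (106, 44.9), (122, 44.6), (139, 44.1)]
cover 4 [(220, 49.1), (271, 54.3), (335, 59.4), (385, 64.5), (190, 44.3), (313, 44.2)]
cover 5 [(404, 48.3), (456, 52.7), (520, 56.9), (582, 61.3), (157, 44.5), (364, 44.4)]
```

Covers 1 and 2 are flat. Next is cover 3.

>>> {"fn": "move_arm", "kwargs": {"deltas": [{"dp": [0.3,-0.1,6.5],"rotation": [0.1,-3,0]},{"dp": [0,0,6.5],"rotation": [0,-3,0]},{"dp": [-0.2,0,6.5],"rotation": [0,-3,0]},{"dp": [-0.2,0,6.5],"rotation": [0,-3,0]},{"dp": [-0.2,0,6.5],"rotation": [0,-3,0]}]}}

```text
t: 6.4
eef_pos: [0.5437, -0.0243, 0.0504]
ee_rot: [-1.571, 0.002, 2.008]
force: [0.3, 0.4, -0.5]
width: 0.0002
```

```bash
python3 go.py 10 .05
```

```text
t 6.40 ang 4.7 rad 118.2 z 50.36 force [ 0.3  0.4 -0.5] w 0.00017431823138143188 q [ 0.32  0.33 -0.5   0.   -0.75  0.12]
[ 1.5  0.4 11.1] [-0.  -4.1 -0.1]
```

>>> {"fn": "move_arm", "kwargs": {"deltas": [{"dp": [0.6,0.2,6.5],"rotation": [0,-2.5,0]},{"dp": [0.4,0.1,6.5],"rotation": [0,-2.5,0]}]}}

```text
t: 6.57
eef_pos: [0.5325, -0.0294, 0.0501]
ee_rot: [-1.571, 0.002, 2.094]
force: [0.8, 0.3, 0.5]
width: 0.0006
```

```bash
python3 cov.py
```

```text
t 6.57 ang 10.7 rad 118.7 z 50.15 force [0.8 0.3 0.5] w 0.0006338929095353701 q [ 0.31  0.31 -0.52  0.   -0.74  0.21]
cover 1 [(334, 46.6), (372, 47.1), (365, 47.4), (369, 47.7), (361, 48.1), (362, 44.4)]
cover 2 [(301, 46.8), (320, 47.4), (304, 47.7), (257, 48.0), (217, 48.4), (195, 44.2)]
cover 3 [(121, 46.9), (106, 47.1), (91, 47.5), (83, 47.4), (77, 47.0), (73, 44.3)]
cover 4 [(79, 46.9), (83, 45.5), (99, 44.6), (110, 44.6), (111, 44.3), (147, 44.2)]
cover 5 [(237, 48.7), (294, 52.7), (358, 57.0), (435, 61.3), (152, 44.5), (311, 44.3)]
```

Cover 3 is flat. Next is cover 4.

>>> {"fn": "move_arm", "kwargs": {"deltas": [{"dp": [0.4,0,6.5],"rotation": [0,-3,0]},{"dp": [0.2,0,6.5],"rotation": [0,-3,0]},{"dp": [0,0.1,6.5],"rotation": [0,-3,0]},{"dp": [0,0.1,6.5],"rotation": [0,-3,0]},{"dp": [0,0,6.5],"rotation": [0,-3,0]}]}}

```text
t: 7.03
eef_pos: [0.5084, -0.0482, 0.0505]
ee_rot: [-1.572, 0.003, 2.351]
force: [-0.6, 0.2, -0.1]
width: 0.0006
```

```bash
python3 go.py 32 .05
```

```text
t 7.03 ang 25.5 rad 118.3 z 50.48 force [-0.6  0.2 -0.1] w 0.0005967471074276348 q [ 0.29  0.28 -0.57  0.   -0.72  0.48]
[ 0.9  0.5 13.7] [ 0.1 -6.4 -0.2]
```

>>> {"fn": "move_arm", "kwargs": {"deltas": [{"dp": [0.5,0.3,6.5],"rotation": [0,-3,0]},{"dp": [0.3,0.1,6.5],"rotation": [0,-3,0]}]}}

```text
t: 7.2
eef_pos: [0.4998, -0.0573, 0.0502]
ee_rot: [-1.572, 0.004, 2.453]
force: [0.1, 0.2, -0.1]
width: 0.0002
```

```bash
python3 cov.py
```

```text
t 7.20 ang 31.5 rad 118.6 z 50.21 force [ 0.1  0.2 -0.1] w 0.00022149144345493595 q [ 0.28  0.27 -0.59  0.   -0.71  0.6 ]
cover 1 [(406, 46.7), (450, 47.3), (459, 47.5), (442, 47.7), (425, 48.0), (432, 44.4)]
cover 2 [(346, 46.9), (371, 47.3), (362, 47.7), (357, 48.0), (354, 48.5), (345, 44.2)]
cover 3 [(301, 46.9), (320, 47.5), (278, 47.9), (235, 48.1), (196, 48.4), (177, 44.3)]
cover 4 [(111, 46.8), (95, 47.2), (83, 47.5), (76, 48.0), (68, 46.8), (71, 44.5)]
cover 5 [(76, 48.0), (83, 45.1), (98, 45.1), (111, 44.7), (117, 44.3), (154, 44.4)]
```

Cover 4 is flat. Cover 5 is the last.

>>> {"fn": "move_arm", "kwargs": {"deltas": [{"dp": [0.4,0.1,6.5],"rotation": [0,-3,0]},{"dp": [0.2,0.1,6.5],"rotation": [0,-3,0]},{"dp": [0,0.1,6.5],"rotation": [0,-3,0]},{"dp": [0,0.1,6.5],"rotation": [0,-3,0]},{"dp": [0,0,6.5],"rotation": [0,-3,0]}]}}

```text
t: 7.67
eef_pos: [0.4842, -0.0843, 0.0503]
ee_rot: [-1.572, 0.006, 2.708]
force: [0.7, -0.5, 0.4]
width: 0.0005
```

```bash
python3 go.py 55 .05
```

```text
t 7.67 ang 46.7 rad 117.5 z 50.34 force [ 0.7 -0.5  0.4] w 0.0004873507965485114 q [ 0.23  0.25 -0.62  0.   -0.7   0.9 ]
[ 1.   0.3 17.3] [ 0.  -8.9 -0.3]
```

>>> {"fn": "move_arm", "kwargs": {"deltas": [{"dp": [0.6,0.2,6.5],"rotation": [0,-3,0]},{"dp": [0.4,0.1,6.5],"rotation": [0,-3,0]},{"dp": [0,0.1,6],"rotation": [0,-3,0]}]}}

```text
t: 7.92
eef_pos: [0.4779, -0.102, 0.0502]
ee_rot: [-1.571, 0.006, 2.86]
force: [0.2, 0.6, 0.1]
width: 0.0004
```

```bash
python3 cov.py
```

```text
t 7.92 ang 55.9 rad 117.6 z 50.17 force [0.2 0.6 0.1] w 0.00039425935068515143 q [ 0.2   0.25 -0.62  0.   -0.69  1.09]
cover 1 [(0, None), (0, None), (86, 44.7), (550, 47.7), (534, 48.0), (531, 44.4)]
cover 2 [(427, 46.6), (452, 47.4), (445, 47.7), (431, 47.9), (441, 48.4), (439, 44.4)]
cover 3 [(353, 46.8), (370, 47.4), (375, 47.8), (365, 48.2), (362, 48.6), (340, 44.3)]
cover 4 [(304, 47.0), (321, 47.5), (286, 47.9), (236, 48.1), (196, 48.5), (174, 44.3)]
cover 5 [(105, 47.0), (90, 47.2), (75, 47.6), (68, 47.6), (63, 46.7), (59, 44.3)]
```

All five covers read flat. I'll move one step past cover 5, then lift straight up.

>>> {"fn": "move_arm", "kwargs": {"deltas": [{"dp": [0,0,8],"rotation": [0,0,0]},{"dp": [0,-5,4],"rotation": [0,0,0]},{"dp": [0,-15,0],"rotation": [0,0,0]},{"dp": [0,-25,0],"rotation": [0,0,0]},{"dp": [0,-30,0],"rotation": [0,0,0]}]}}

```text
t: 8.38
eef_pos: [0.4706, -0.1159, 0.1224]
ee_rot: [-1.566, -0.006, 2.844]
force: [1.7, 0.7, -0.3]
width: 0.0006
```

>>> {"fn": "move_arm", "kwargs": {"deltas": [{"dp": [0,-30,0],"rotation": [0,0,0]},{"dp": [0,-30,0],"rotation": [0,0,0]},{"dp": [0,-25,0],"rotation": [0,0,0]},{"dp": [0,-10,0],"rotation": [0,0,0]},{"dp": [0,0,0],"rotation": [0,0,0]}]}}

```text
t: 8.8
eef_pos: [0.4737, -0.1169, 0.2307]
ee_rot: [-1.569, 0.004, 2.828]
force: [0.5, -0.0, -1.1]
width: 0.0004
```

```bash
python3 cov.py; python3 - <<'E'
from station import arm
import cv2,pickle,numpy as np
from h import *;from fit import fit
for n in('wrist','top','scene'):
    f=arm.grab_frame(n);cv2.imwrite(f'pics/end_{n}.png',f['pixels'][:,:,::-1])
    if n!='wrist':
        P=cloud(f).reshape(-1,3)[f['z_map'].ravel()>0];P[:,2]-=.0009
        x,*o=fit(P,np.array([.5906,-.133,np.radians(109.3)]));print(n,x[:2],np.degrees(x[2]),o[0])
E
```

```text
t 8.80 ang 63.4 rad 118.7 z 230.69 force [ 0.5 -0.  -1.1] w 0.00039960628062700064 q [ 0.16  0.04 -0.39  0.   -1.14  1.09]
cover 1 [(105, 46.8), (113, 47.0), (107, 47.5), (105, 47.6), (106, 47.8), (102, 44.5)]
cover 2 [(89, 46.8), (95, 47.5), (98, 47.9), (96, 48.0), (92, 48.4), (95, 44.2)]
cover 3 [(84, 46.7), (85, 47.2), (86, 47.8), (86, 48.0), (87, 48.6), (82, 44.1)]
cover 4 [(83, 47.0), (83, 47.6), (81, 48.0), (78, 48.4), (79, 48.8), (82, 44.3)]
cover 5 [(77, 47.0), (76, 47.7), (79, 47.9), (79, 48.5), (78, 48.8), (75, 44.3)]
top [ 0.59175258 -0.13361426] 109.27187101293605 0.021516368258828505
scene [ 0.58982346 -0.13204749] 109.10025559215913 0.11046843907076145
```

View pics/end_top.png

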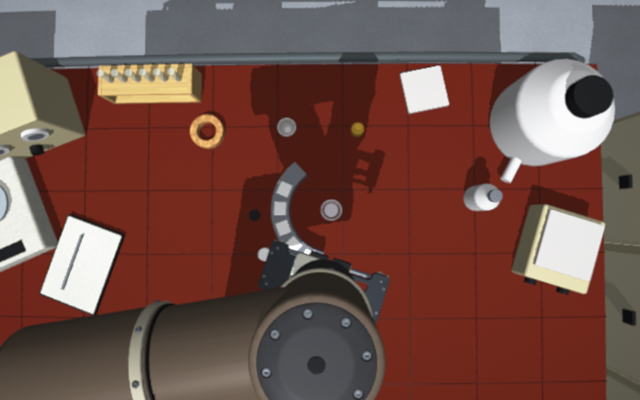

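View pics/end_wrist.png

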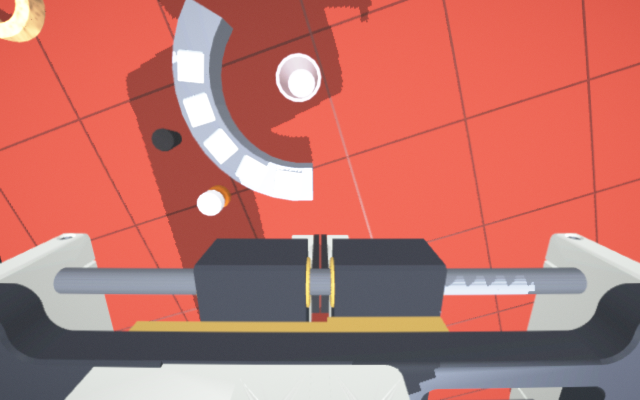

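In the wrist view all five covers lie flat along the arc from (190,67) to (290,178). The beaker (298,77), stopper (165,139) and jar (212,201) are standing. In the top view the other objects are at the same pixels as at the start, so I'm handing in.

```bash
python3 -c "
from station import arm
print(arm.job_done())"
```

```text
the job is handed in; nothing more can be done
None
```

All five flip covers are shut. I swept the closed fingertips along the tray's curve once, from cover 1 to cover 5, at about 50 mm above the bench, then lifted clear. I handed the job in at about 9 s of the 48 s; it gives no verdict.

- **Height:** before the sweep I touched the blank end of the tray lightly to find its top, which read 45.4 mm. That touch reached 12 N, the highest force I saw. The readings after each move during the sweep stayed under about 2 N.
- **Order:** I checked covers 1 to 4 by wrist-camera depth before moving on to the next, and each was flat.
- **Covers at the end:** all five read flat, with upper faces at 47–49 mm and a remaining slope of about 0.06 rad or less, against the limit of 0.15.
- **Tray and other objects:** the refitted tray position was within about 1 mm and 0.2° of the first fit. The other objects looked unmoved in the pictures, but I did not measure their positions.
- **Disagreements:** the camera fits differed from each other by 1–2 mm, and bench height by about 1 mm, in line with the stated calibration. The gripper blocked the scene camera's view of cover 1 during the sweep, so those checks used the wrist camera only.

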